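Clamp a medicine bottle in a turnbuckle-drawn self-centring clamp

TASK

Set the amber medicine bottle with the white cap upright on the middle of the black pad of the bench clamp, then turn the clamp's turnbuckle by its spokes so that both jaws draw in together and hold the bottle firmly enough for its cap to be worked, without crushing the thin bottle. Go gently: turn the turnbuckle and never push the jaws themselves, do not tip the bottle over, leave the things round about where they stand, and let go at the end.

Things in the scene. Friction and masses are not known exactly. Their poses are not given: they have to be found in the camera images.
- bottle: The amber medicine bottle to be clamped, 155 mm high, thin-walled plastic: round body 66 mm across up to 105 mm, then a shoulder narrowing to a white screw cap 29 mm across between 131 and 155 mm (good to grip; fingertips no lower than 131). 0.15 to 0.31 kg. Origin: centre of its foot, z up along it.
- clamp: Fixed self-centring bottle clamp on the bench: grey base 235 x 250 x 14 mm reaching 180 mm to its -x (robot) side and 55 mm to +x; in the middle a pedestal with a black rubber pad, x 100 x y 34 mm, top 50 mm up. Left and right jaws slide along its y on guide rods under pad height; the turnbuckle lies along y at the front. Origin: on the bench under the pad's centre, z up.
- clamp_seat (a point): Centre of the black pad's top (50 mm above the bench), where the bottle stands; the jaws close on this point from both sides.
- jaw_left: Aluminium jaw carriage at the clamp's +y side. Its peg plate, locked on top in slots, carries two upright black nylon pegs, 12 mm across, 54 mm apart along x, up to 89 mm above the bench. Origin: 40 mm up, 39 to 42 mm from the clamp's middle at the start; the pegs stand 0 to 4 mm nearer the middle than it, as somebody last locked the plate (not measured; stays put).
- jaw_right: The same jaw mirrored at the clamp's -y side; both carriages always stand equally far from the middle, but each peg plate has its own setting. The four pegs cradle the bottle and centre it; they hold it when each peg pair is about 28 mm from the bottle's axis. Jaws move only by the turnbuckle and are not to be pushed.
- turnbuckle: Turnbuckle body turning about the clamp's y axis in two posts (tops 92 mm up, inner faces 56 mm apart). Origin: on its axis, 140 mm to -x of the pad, 76 mm up. Five spokes 72 degrees apart, one along its own +z, 10 mm thick, smooth black ends 12.4 mm thick (friction about 0.2), round tips 56 mm from the axis. Drawing the top spoke towards -x of the clamp tightens: each jaw comes in 4 mm per rad.
- turnbuckle_hub (a point): Middle of the turnbuckle's axis. How it feels: the body turns stiffly at a steady 0.24 N m (about 6 N at 40 mm from the axis) and stays where it is left. Once the pegs press on the bottle this rises within 0.2 rad: 0.30 N m is 8 N a jaw, barely held; 0.35 to 0.45 N m (9 to 11 N at 40 mm) is right, firm; 0.56 N m is 40 N, crushing. From the start 1.7 to 3.6 rad are needed.
- dropper_a: Small amber dropper bottle, 30 x 92 mm, bystander right of the clamp. Origin: foot.
- dropper_b: Small amber dropper bottle, 30 x 92 mm, bystander right of the clamp. Origin: foot.
- dropper_c: Small amber dropper bottle, 30 x 92 mm, bystander left of the clamp. Origin: foot.
- spray_a: Nasal spray bottle, 30 x 118 mm, bystander near the front edge, right. Origin: foot.
- jar_a: Amber reagent jar with black stopper, 71 x 163 mm, bystander at the right rear. Origin: foot.
- jar_b: Clear reagent jar, 71 x 127 mm, bystander at the right rear. Origin: foot.
- tweezers: Steel tweezers lying at the front left, 134 mm, bystander. Origin: underside, middle.

How it is judged (in metres and radians):
On the way, in this order (a step that is already met when the one before it is completed fails the run):
1. the bottle stands upright on the pad between the pegs (within 12 mm of its centre) and is let go (z of bottle in the frame of clamp_seat between -0.003 and 0.003 m and angle between bottle's own z axis and vertical below 0.05 rad and horizontal distance between bottle and clamp_seat below 0.012 m and contact force between each of the fingers, the arm and bottle below 0.05 N), for 0.2 s.
2. both jaws press on the bottle at the same time with at least 8 N each (contact force between each of jaw_left, jaw_right and bottle above 8 N), for 0.2 s.
At the end, for the whole second after the job is handed in: The bottle stands still and upright on the pad (within 3 mm of its height and 0.05 rad), centred within 5 mm, with each jaw pressing on it with 8 to 40 N (all of step 2 and z of bottle in the frame of clamp_seat between -0.003 and 0.003 m and angle between bottle's own z axis and vertical below 0.05 rad and horizontal distance between bottle and clamp_seat below 0.005 m and contact force between each of jaw_left, jaw_right and bottle below 40 N and linear speed of bottle below 0.01 m/s); the robot touches nothing.
It fails at once if the bottle is squeezed by a jaw with over 40 N (contact force between any of jaw_left, jaw_right and bottle above 40 N).
It fails at once if the bottle is tipped by more than 0.35 rad (angle between bottle's own z axis and vertical above 0.35 rad).
It fails at once if a jaw is pushed by the robot with over 10 N (contact force between any of the fingers, the arm and jaw_left above 10 N or contact force between any of the fingers, the arm and jaw_right above 10 N).
It fails at once if the turnbuckle is forced with over 25 N (contact force between any of the fingers, the arm and turnbuckle above 25 N).
It fails at once if a bystander is moved by more than 20 mm (distance of any of dropper_a, dropper_b, dropper_c, spray_a, jar_a, jar_b, tweezers from where it was at the start of the episode above 0.02 m).
It also fails if it takes over 72 s, if anything falls off the work surface, if the arm or the gripper's body presses on something with over 40 N, if the wrist force passes 120 N, or if a joint passes its speed limit or range.

ROBOT

A 6-joint arm with a two-finger parallel gripper is mounted at the origin on a cart in front of the work surface, level with it; the furniture and walls round the work are solid. World frame = base frame: x ahead of the robot, y to its left, z up, the work surface at z = 0. Lengths are in mm, angles in rad, forces in N, time in s.
With the tool pointing down it reaches from about 350 to 875 mm from the base axis. Payload 4.2 kg.
Tool frame: the origin (TCP) lies on the centre line of the jaws, within the pads' length; the fingertips stand 25 mm ahead of it and the grasp point (between the pads) lies 6 mm ahead of it; z points along the fingers, y is the direction in which the jaws open and shut (so a half turn about z gives the same grasp; the last joint's range is limited). The gripper opens to 85 mm and grips with 20 to 120 N. Pads are 22 mm wide; open, the fingers measure 114 mm over their backs; the gripper's body (76 mm by 85 mm) begins 54 mm behind the grasp point. The pads swing forward as they close: fully open they stand 13 mm farther back than shut.
Start: joints at [-0.846, 0.385, 0.008, 0, -1.194, -0.259], TCP at [280.722, -558.385, 256.312] pointing down, gripper open.
Joint ranges: [-3.14, 3.14], [-1.21, 2.06], [-1.07, 1.41], [-3.16, 2.05], [-2.99, -0.16], [-3.1, 3.1]. Speed limits (rad/s): [2.79, 2.79, 3.14, 3.14, 3.14, 3.14].

INTERFACE

Orientations are given as a unit quaternion [x, y, z, w].
In Python, from bench import arm gives the robot as it stands.
- The arm moves only by the tool drive_tool, never from a script. Its argument "plan" is a list of rows, each a list of 2 entries, a list of its own where there are three numbers: the shift along the tool's x, y, z in m, then the turn about the tool's z in degrees. A call has 1 to 12 rows; each row shifts and turns the commanded pose from where the row before left it, along the tool's axes as they then stand; what a row does not reach is not made up. A row lasts 1/8 s, in which the tool goes at most 62.5 mm and 10.7 degrees, less where a joint would pass 70% of its speed; a pose out of reach is approached as far as the arm can. A call with a gripper value outside its range is refused whole. "fingers" is the closure, from -1 (fully open) to 1 (shut), so that 0 is half open, set as the call begins (left out, the last holds). The fingers move at their own pace and stop on an object; the grip force is fixed at half the most. Time passes only in rows, so rows that do not move let the fingers close. It gives the time, the measured TCP pose, the force and the opening at its end, in the units of the state.
- arm.read_state(): the state, without advancing time (a new reading comes with each control period).
- arm.get_image(name): name is "scene" or "top" or "wrist"; returns a dict with "image" (400x640x3 uint8, red, green, blue), "K" (3x3 intrinsics, pixels), "R" (3x3) and "t" (3): a world point X has camera coordinates R X + t. Camera axes: x right, y down, z forward; pixel columns grow to the right and rows downward; lengths in mm; the calibration is good to about 2 mm. The wrist camera is an equidistant fisheye: a pixel r from the principal point sees the ray r / f radians off the axis. A picture is of the moment at which its call begins. There is no depth.
- arm.job_done(): hands the job in, once; it reports no verdict.
The state is a dict: "clock": time; "joints": joint angles; "joint_vel": joint speeds; "joint_efforts": joint torques, N m; "position": TCP position; "ee_rot": TCP orientation; "contact_force": force on the tool from outside, world axes, zero at the start; "wrist_torque": the same for the moment, N m; "gripper_width": finger opening in mm.
Only numpy, scipy, OpenCV 4.12 (cv2) and the standard library are available. Lean on these libraries where they do the work, as an engineer would, in place of code of your own. Each camera call takes 0.05 s, during which the arm holds its last target.

## Working session

There is one attempt and no reset: what is moved stays moved. The work goes in short steps, Python scripts to look and compute and a tool call to move; the robot and the scene stay as the last step left them, time stands still between calls to the robot, and variables do not carry over. Pictures are saved under pics/ and viewed, and the job is handed in when it is done.

Besides the shell and the picture viewer there is one more tool, called after "Emit:" as a command line: name --argument value ..., lists and objects as JSON in quotes. drive_tool: Moves the arm, as the interface text tells. Its arguments: {"type":"object","properties":{"plan":{"type":"array"},"fingers":{"type":"number"}},"required":["plan"]}

```bash
ls; mkdir -p pics
cat > h.py <<'E'
import numpy as np, cv2
from bench import arm
def snap(name,fn):
    d=arm.get_image(name); cv2.imwrite('pics/'+fn+'.png',cv2.cvtColor(d['image'],cv2.COLOR_RGB2BGR))
    np.savez('pics/'+fn+'.npz',**{k:np.array(d[k]) for k in('image','K','R','t')}); return d
def load(fn): return np.load('pics/'+fn+'.npz')
def ray(d,u,v,fish=False):
    K=d['K'];R=d['R'];t=d['t']
    x=(u-K[0,2])/K[0,0];y=(v-K[1,2])/K[1,1]
    if fish:
        r=np.hypot(x,y); c=np.array([x/r*np.sin(r),y/r*np.sin(r),np.cos(r)]) if r>1e-9 else np.array([0,0,1.])
    else: c=np.array([x,y,1.])
    return -R.T@t, R.T@(c/np.linalg.norm(c))
def plane(d,u,v,z,fish=False):
    o,r=ray(d,u,v,fish); return o+r*(z-o[2])/r[2]
def tri(rays):
    A=0;b=0
    for o,r in rays:
        P=np.eye(3)-np.outer(r,r);A=A+P;b=b+P@o
    X=np.linalg.solve(A,b); return X,[np.linalg.norm((np.eye(3)-np.outer(r,r))@(X-o)) for o,r in rays]
def proj(d,X,fish=False):
    c=d['R']@np.array(X,float)+d['t']
    if fish:
        th=np.arctan2(np.hypot(c[0],c[1]),c[2]);n=c[:2]/np.hypot(c[0],c[1])*th
    else:n=c[:2]/c[2]
    return n[0]*d['K'][0,0]+d['K'][0,2],n[1]*d['K'][1,1]+d['K'][1,2]
E
python3 - <<'E'
from h import *
for n in('scene','top','wrist'):
    d=snap(n,n+'0');print(n,d['K'].round(1).tolist(),(-d['R'].T@d['t']).round(0),d['R'].round(2).tolist())
print(arm.read_state())
E
```

```text
pics
scene [[426.6, 0.0, 317.7], [0.0, 426.6, 201.2], [0.0, 0.0, 1.0]] [-47. 413. 765.] [[-0.61, -0.79, -0.01], [-0.52, 0.41, -0.75], [0.6, -0.46, -0.66]]
top [[494.3, 0.0, 321.3], [0.0, 494.3, 196.9], [0.0, 0.0, 1.0]] [ 432.  -49. 1553.] [[0.03, -1.0, -0.0], [-1.0, -0.03, -0.08], [0.08, 0.0, -1.0]]
wrist [[309.7, 0.0, 325.5], [0.0, 309.7, 198.0], [0.0, 0.0, 1.0]] [ 210. -593.  373.] [[-0.45, 0.89, 0.0], [0.85, 0.43, 0.31], [0.27, 0.14, -0.95]]
{'clock': 0.15, 'joints': array([-8.46416714e-01,  3.85374480e-01,  7.00097574e-03, -3.42581564e-04,
       -1.19398719e+00, -2.58599589e-01]), 'joint_vel': array([ 0.00043887, -0.0039275 ,  0.00280433,  0.00200261,  0.00035907,
        0.00111157]), 'joint_efforts': array([-8.77147722e-04, -3.92678368e+01,  1.88580716e+01,  4.18861806e+00,
       -3.43563777e-03,  3.18439568e-07]), 'position': array([ 280.55444162, -558.07989895,  255.50149469]), 'ee_rot': array([-2.30728954e-01,  9.73017735e-01,  7.64742650e-04, -2.28767116e-04]), 'contact_force': array([-0.07874665,  0.41853491,  0.94232476]), 'wrist_torque': array([ 0.01726285, -0.01116996,  0.00471187]), 'gripper_width': 85.39226245677133}
```

View pics/scene0.png

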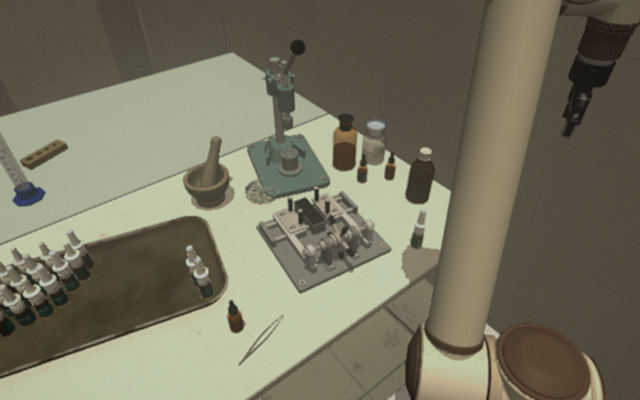

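View pics/top0.png

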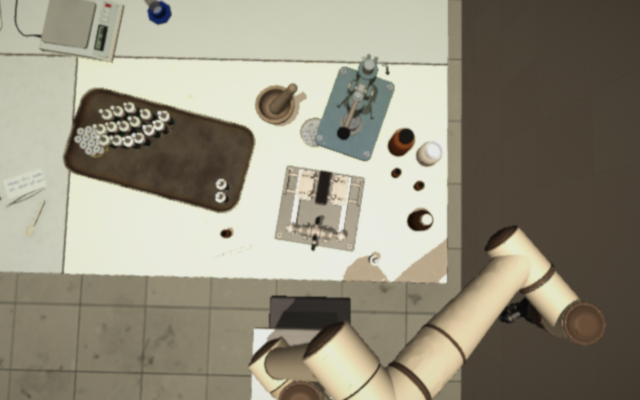

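View pics/wrist0.png

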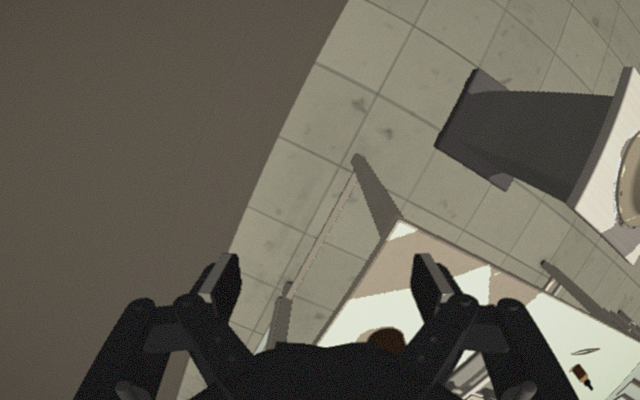

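The scene view shows the amber bottle at right (cap ~(425,155)) and the clamp (pad ~(312,212)). The top view shows the cap at ~(427,220), the pad at ~(324,187) and the turnbuckle at ~(317,232). I'll zoom in on both.

Run:
```python
from h import *
a=cv2.imread('pics/scene0.png')[140:300,240:450]; cv2.imwrite('pics/z1.png',cv2.resize(a,(788,600),interpolation=cv2.INTER_CUBIC))
a=cv2.imread('pics/top0.png')[155:265,265:445]; cv2.imwrite('pics/z2.png',cv2.resize(a,(800,489),interpolation=cv2.INTER_CUBIC))
s=load('scene0');t=load('top0')
# cap: white blobs
for n,(u,v,w,h) in {'scene0':(415,146,20,16),'top0':(418,210,17,18)}.items():
    im=load(n)['image'][v:v+h,u:u+w].astype(int); m=(im.min(2)>130).astype(np.uint8)
    print(n);print(im.min(2)) if 0 else None
    k,l,st,c=cv2.connectedComponentsWithStats(m); print(st[1:],c[1:]+[u,v])
```

```text
scene0
[[ 5  2 11  6 52]] [[425.44230769 150.44230769]]
top0
[[  4   0  13  18 160]] [[428.96875 218.3125 ]]
```

View pics/z1.png

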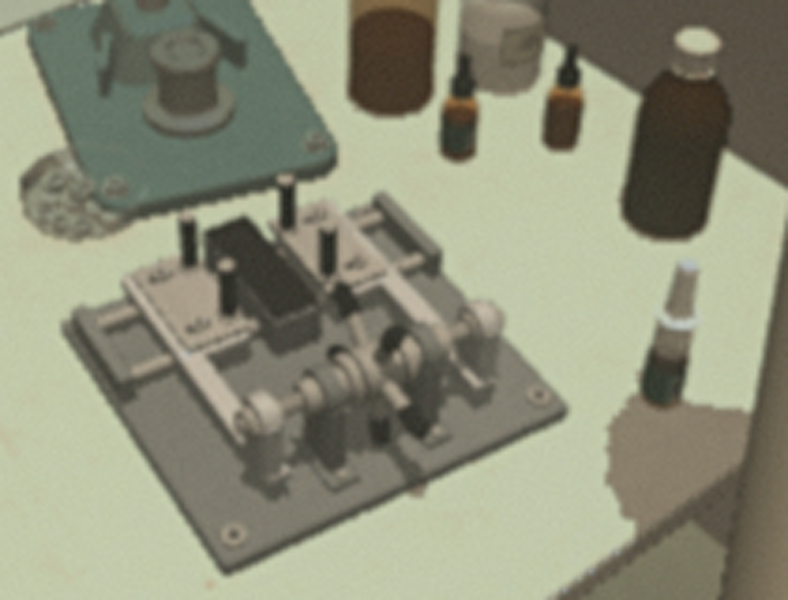

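View pics/z2.png

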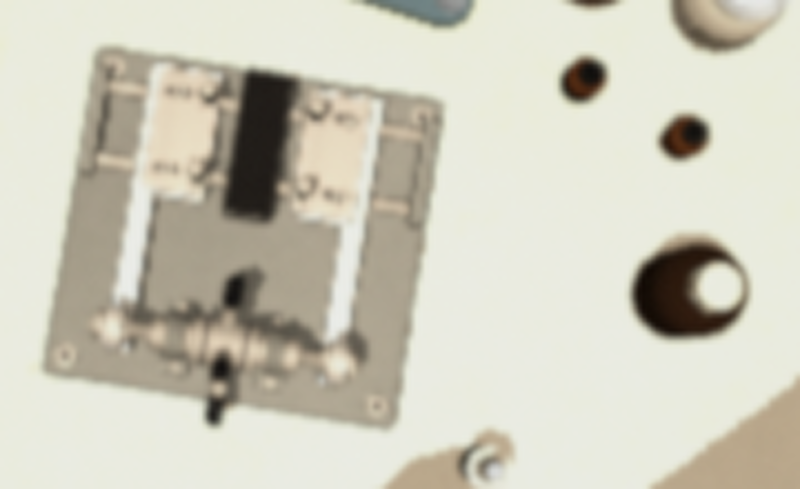

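Run:
```python
from h import *
s=load('scene0');t=load('top0')
S=lambda u,v:ray(s,u/3.752+240,v/3.75+140)
T=lambda u,v:ray(t,u/4.444+265,v/4.445+155)
def P(n,a,b): X,e=tri([S(*a),T(*b)]);print(n,X.round(1),np.round(e,1))
P('cap',(697,42),(719,288))
P('pad corner far L',(208,228),(247,70)) 
P('pad corner far R',(246,216),(299,77))
P('pad near R',(318,288),(272,218))
P('pad near L',(276,312),(224,212))
P('base near L',(225,572),(44,372))
P('base near R',(566,408),(392,428))
P('base far L',(65,322),(100,48))
P('post L',(262,405),(106,325));P('post R',(484,308),(340,358))
P('spoke back',(342,288),(250,272))
P('spoke front',(380,440),(214,420))
for n,b in [('L1',(212,88)),('L2',(207,172)),('R1',(316,105)),('R2',(306,188))]:pass
P('pegL far',(188,220),(210,90));P('pegL near',(226,265),(204,170));P('pegR far',(286,182),(318,104));P('pegR near',(328,232),(307,186))
```

```text
cap [ 490.8 -343.5  150.5] [0.4 0.4]
pad corner far L [636.3 -39.   49.1] [0.6 0.6]
pad corner far R [634.8 -73.   42.4] [2. 2.]
pad near R [535.3 -57.   57.5] [1.6 1.6]
pad near L [538.5 -24.6  53.1] [1. 1.]
base near L [425.9  99.5   3.8] [0.7 0.7]
base near R [ 393.5 -145.4    6.5] [1.1 1.1]
base far L [655.2  66.5   8.8] [0.1 0.1]
post L [457.2  49.8  86.1] [1.3 1.3]
post R [ 439.4 -106.5   83.5] [1.1 1.1]
spoke back [496.1 -43.5  94.5] [1.1 1.1]
spoke front [404.6 -13.1  58. ] [12.5 12.5]
pegL far [618.4 -13.6  81.9] [0.7 0.7]
pegL near [565.7  -9.   82.6] [3.3 3.3]
pegR far [610.4 -87.1  81.8] [0.1 0.1]
pegR near [555.6 -80.4  78.7] [1. 1.]
```

The cap is at about (491,−343), the pad centre at about (587,−48) and clamp yaw is about −8°. The pegs average to the same middle. I'll turn the tool so its y lies along clamp y, then approach the bottle partway for a second look.

Emit:
drive_tool --plan '[[[0,0,0],8.7],[[0,0,0],8.7],[[0,0,0],8.7],[[0,0,0],8.6]]'

```text
clock: 0.65
position: [280.6, -558.2, 255.8]
ee_rot: [0.072, 0.997, 0.0, -0.0]
contact_force: [1.7, 0.2, -0.4]
gripper_width: 85.2
```

```bash
cat >> h.py <<'E'
from scipy.spatial.transform import Rotation as Ro
def go(X,yaw=None):
    s=arm.read_state();R=Ro.from_quat(s['ee_rot']).as_matrix()
    d=R.T@(np.array(X,float)-s['position'])
    print('pos',s['position'].round(1),'yang',np.degrees(np.arctan2(R[1,1],R[0,1])).round(2),'tool shift m',(d/1000).round(4),'tilt',R[:,2].round(4),'clk',s['clock'])
E
python3 -c "
from h import *
go((410,-400,280))"
```

```text
pos [ 280.6 -558.2  255.8] yang 81.7 tool shift m [-0.1052  0.1752 -0.0241] tilt [-5.e-04  9.e-04 -1.e+00] clk 0.65
```

Emit:
drive_tool --plan '[[[-0.005,0.01,-0.002],0],[[-0.015,0.025,-0.004],0],[[-0.02,0.035,-0.004],0],[[-0.02,0.035,-0.005],0],[[-0.02,0.035,-0.005],0],[[-0.015,0.025,-0.004],0],[[-0.01,0.01,0],0],[[0,0,0],0]]'

```text
clock: 1.65
position: [409.6, -399.2, 280.1]
ee_rot: [0.069, 0.998, 0.0, -0.0]
contact_force: [-0.5, 0.4, 0.4]
gripper_width: 85.2
```

```bash
python3 -c "
from h import *
d=snap('wrist','wrist1');print(proj(d,(490.8,-343.5,155),True),proj(d,(586,-48,50),True))
go((480,-340,280))"
```

```text
(np.float64(396.3389992126623), np.float64(273.25195438923294)) (np.float64(557.6050844918942), np.float64(253.55723719223485))
pos [ 409.1 -399.7  279.9] yang 82.06 tool shift m [-0.062   0.0689 -0.0001] tilt [-7.e-04  3.e-04 -1.e+00] clk 1.7
```

View pics/wrist1.png

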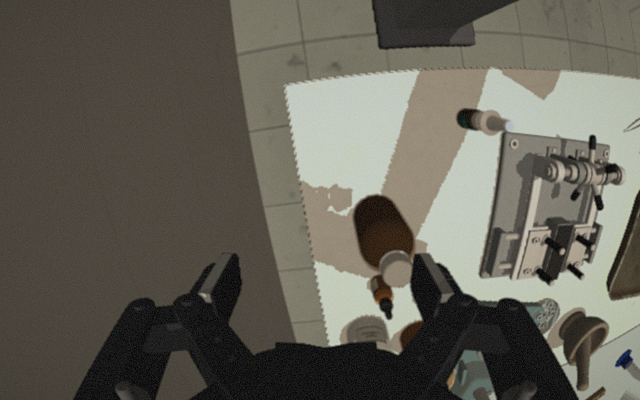

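The wrist picture shows the cap at ~(397,266) against a predicted (396,273), and the clamp at upper right. Next I'll move above the bottle.

Emit:
drive_tool --plan '[[[-0.01,0.01,0],0],[[-0.02,0.02,0],0],[[-0.02,0.025,0],0],[[-0.012,0.014,0],0],[[0,0,0],0]]'

```text
clock: 2.33
position: [480.8, -339.6, 280.0]
ee_rot: [0.069, 0.998, 0.0, -0.0]
contact_force: [-0.1, -0.1, -0.7]
gripper_width: 84.9
```

```bash
python3 -c "
from h import *
d=snap('wrist','wrist2');print(proj(d,(490.8,-343.5,155),True))
go((490,-343,280))
s=arm.read_state();p=s['position'];print(proj(d,p+[0,0,-6],True),proj(d,p+[0,0,-125],True))
for n in ('wrist1','wrist2'):
  im=load(n)['image'];c=im.astype(int)
  cv2.imwrite('pics/z_'+n+'.png',cv2.resize(cv2.imread('pics/'+n+'.png')[180:340,240:460],(792,576),interpolation=2))
"
```

```text
(np.float64(321.96710062244506), np.float64(210.8768569496659))
pos [ 480.2 -340.   280.1] yang 82.02 tool shift m [-0.0101 -0.0016  0.0001] tilt [-7.e-04  1.e-04 -1.e+00] clk 2.375
(np.float64(323.3869435615712), np.float64(277.03659846648645)) (np.float64(324.36029643425746), np.float64(198.33890731047697))
```

View pics/z_wrist1.png

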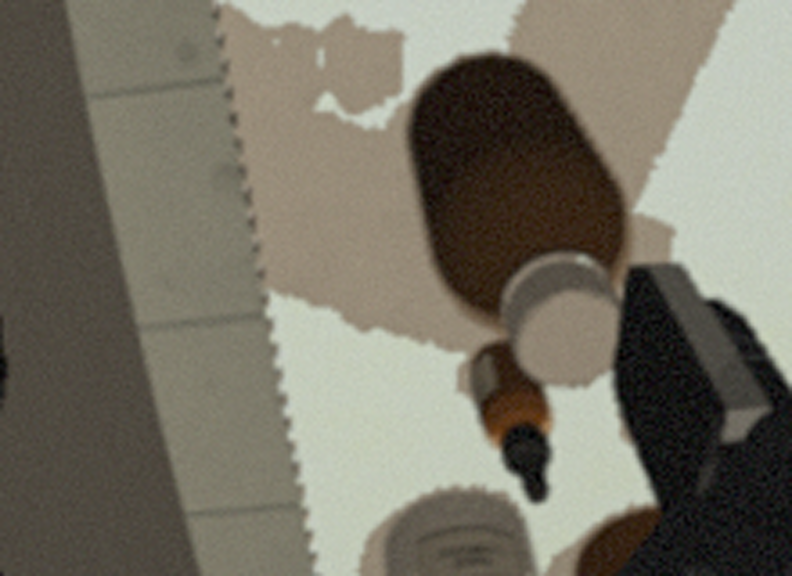

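View pics/z_wrist2.png

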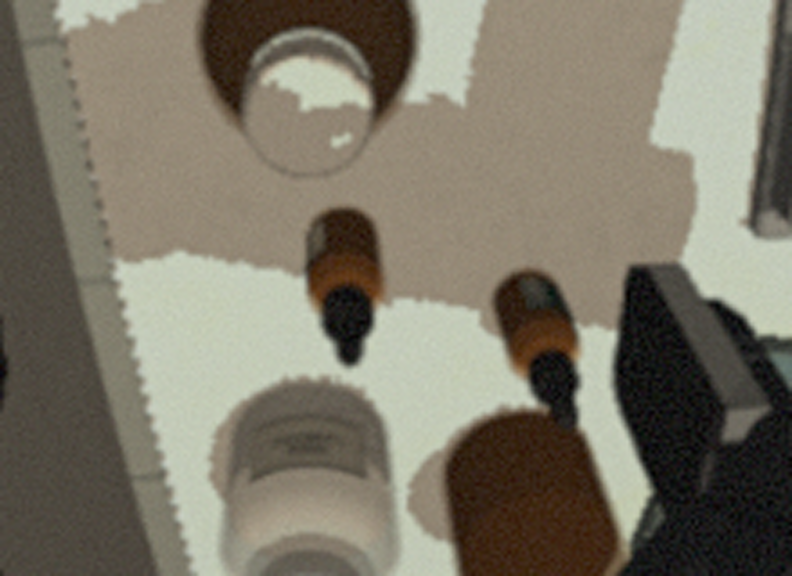

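```bash
python3 -c "
from h import *
a=load('wrist1');b=load('wrist2')
r=[ray(a,397.8,273.3,True),ray(b,325.8,211.4,True)]
X,e=tri(r);print(X,e)
s=load('scene0');t=load('top0')
X,e=tri(r+[ray(s,425.8,151.2),ray(t,426.7,219.8)]);print(X,e)
go((X[0],X[1],280))
"
```

```text
[ 493.63325182 -340.96599254  150.62769496] [np.float64(0.4548737439288651), np.float64(0.4548737439288348)]
[ 491.19137142 -341.72076331  152.883814  ] [np.float64(1.0997895582716937), np.float64(1.7274284196139689), np.float64(1.6969743727741737), np.float64(1.4984132446532412)]
pos [ 480.2 -340.   280.1] yang 82.02 tool shift m [-0.0111 -0.0002  0.0001] tilt [-7.e-04  1.e-04 -1.e+00] clk 2.375
```

Emit:
drive_tool --plan '[[[-0.006,-0.0005,0.005],0],[[-0.006,0,0.015],0],[[0,0,0.025],0],[[0,0,0.025],0],[[0,0,0.022],0],[[0,0,0.017],0],[[0,0,0.01],0],[[0,0,0],0]]'

```text
clock: 3.38
position: [491.4, -342.2, 160.1]
ee_rot: [0.07, 0.998, 0.0, -0.001]
contact_force: [0.9, -0.9, -0.2]
gripper_width: 85.5
```

```bash
python3 -c "
from h import *
d=snap('wrist','wrist3');go((492,-341,161));print(proj(d,(492,-341,155),True))
cv2.imwrite('pics/z_w3.png',cv2.imread('pics/wrist3.png')[150:400])"
```

```text
pos [ 491.9 -342.4  161.1] yang 81.98 tool shift m [0.0001 0.0014 0.0001] tilt [-5.e-04 -0.e+00 -1.e+00] clk 3.425
(np.float64(327.30902585614274), np.float64(279.69948634387003))
```

View pics/z_w3.png

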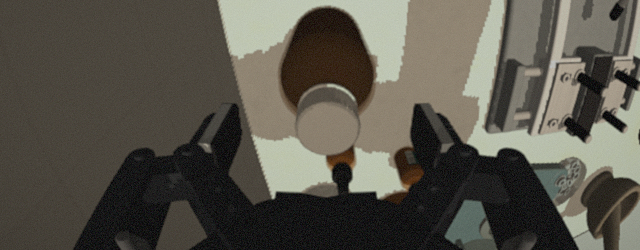

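The cap sits centred between the fingers (328 against 328). Now I'll close on it.

Emit:
drive_tool --plan '[[[0.001,0,0],0],[[0,0,0],0],[[0,0,0],0],[[0,0,0],0],[[0,0,0],0],[[0,0,0],0],[[0,0,0],0],[[0,0,0],0]]' --fingers 1

```text
clock: 4.42
position: [491.4, -342.2, 162.0]
ee_rot: [0.07, 0.998, -0.0, 0.001]
contact_force: [0.6, 1.1, 4.9]
gripper_width: 26.6
```

Emit:
drive_tool --plan '[[[0,0,-0.003],0],[[0,0,-0.006],0],[[0,0,-0.006],0],[[0,0,0],0],[[0,0,0],0]]'

```text
clock: 5.05
position: [490.8, -342.0, 176.1]
ee_rot: [0.07, 0.998, 0.0, -0.0]
contact_force: [-0.2, -0.2, -3.0]
gripper_width: 26.6
```

```bash
python3 -c "
from h import *
d=snap('wrist','wrist4');snap('scene','scene4');go((587,-48,290))
cv2.imwrite('pics/z_w4.png',cv2.imread('pics/wrist4.png')[150:400])
cv2.imwrite('pics/z_s4.png',cv2.resize(cv2.imread('pics/scene4.png')[80:230,340:520],(720,600)))"
```

```text
pos [ 490.7 -342.   176. ] yang 81.98 tool shift m [-0.0543  0.3045 -0.1139] tilt [-6.e-04  3.e-04 -1.e+00] clk 5.15
```

View pics/z_w4.png

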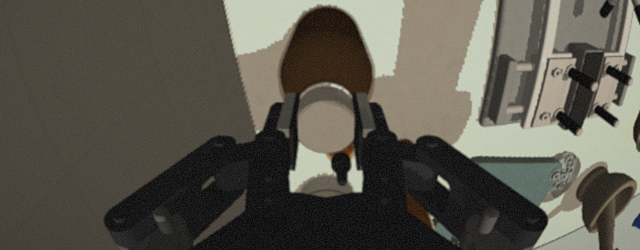

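View pics/z_s4.png

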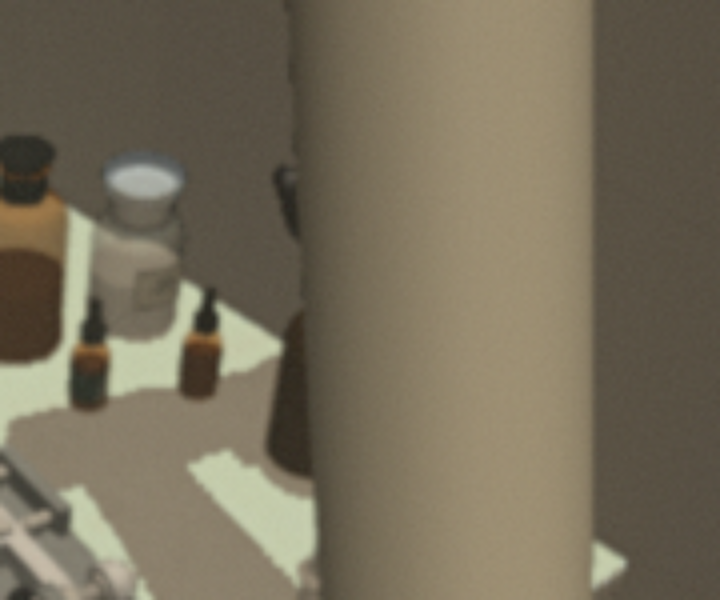

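The bottle is held: width 26.6 mm, 3 N of weight, cap upright between the fingers. I'll lift it and carry it over to the clamp.

Emit:
drive_tool --plan '[[[0,0,-0.008],0],[[0,0,-0.016],0],[[0,0,-0.024],0],[[0,0,-0.026],0],[[0,0,-0.02],0],[[0,0,-0.012],0],[[0,0,-0.006],0]]'

```text
clock: 6.02
position: [491.0, -342.1, 289.4]
ee_rot: [0.07, 0.998, -0.0, 0.001]
contact_force: [0.4, -0.8, -3.6]
gripper_width: 26.9
```

Emit:
drive_tool --plan '[[[-0.001,0.006,0],0],[[-0.003,0.015,0],0],[[-0.004,0.025,0],0],[[-0.006,0.034,0],0],[[-0.007,0.038,0],0],[[-0.007,0.038,0],0],[[-0.007,0.038,0],0],[[-0.006,0.034,0],0],[[-0.005,0.027,0],0],[[-0.004,0.02,0],0],[[-0.003,0.015,0],0],[[-0.001,0.01,0],0]]'

```text
clock: 7.52
position: [586.4, -51.9, 288.1]
ee_rot: [0.07, 0.998, -0.0, -0.0]
contact_force: [0.4, -0.0, -2.3]
gripper_width: 26.9
```

```bash
python3 -c "
from h import *
d=snap('wrist','wrist5');go((587,-48,290));p=arm.read_state()['position'];print('capTop proj',proj(d,p+[0,0,-7],True))
d=snap('scene','scene5');d=snap('top','top5')
cv2.imwrite('pics/z_s5.png',cv2.resize(cv2.imread('pics/scene5.png')[60:300,200:440],(600,600),interpolation=2))
cv2.imwrite('pics/z_w5.png',cv2.imread('pics/wrist5.png'))"
```

```text
pos [586.6 -51.2 288. ] yang 82.02 tool shift m [ 0.      0.0032 -0.0019] tilt [-1.e-04  4.e-04 -1.e+00] clk 7.575
capTop proj (np.float64(325.934981497788), np.float64(277.0178874077883))
```

View pics/z_s5.png

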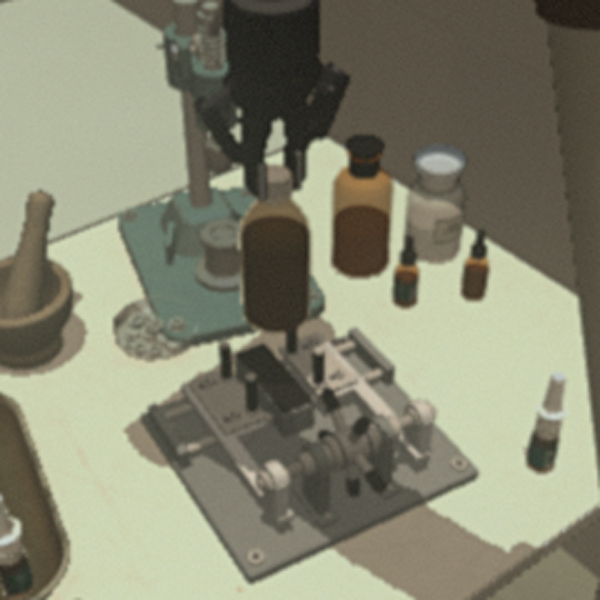

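View pics/z_w5.png

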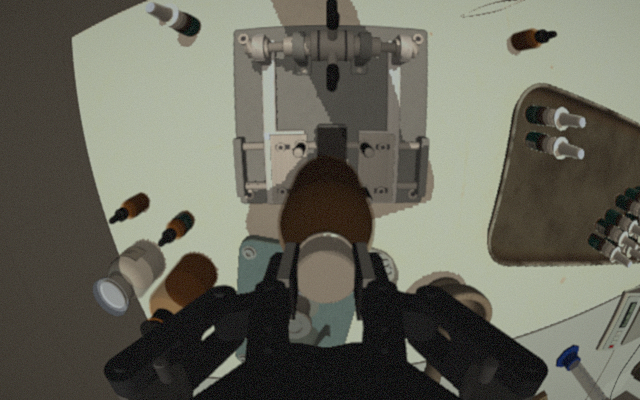

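The scene view shows the bottle upright over the clamp; the wrist view has the pad's near end at (332,125) and the cap at (326,269). I'll work out the bottle's offset from the clamp using the same pictures.

Run:
```python
from h import *
cv2.imwrite('pics/z_w5a.png',cv2.resize(cv2.imread('pics/wrist5.png')[0:210,220:445],(800,747))[:600])
cv2.imwrite('pics/z_w5b.png',cv2.resize(cv2.imread('pics/wrist5.png')[110:320,220:445],(640,597),interpolation=2))
cv2.imwrite('pics/z_t5.png',cv2.resize(cv2.imread('pics/top5.png')[150:260,260:400],(760,597),interpolation=2))
cv2.imwrite('pics/z_s5b.png',cv2.resize(cv2.imread('pics/scene5.png')[110:260,250:400],(600,600),interpolation=2))
```

```text
(no output)
```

View pics/z_w5a.png

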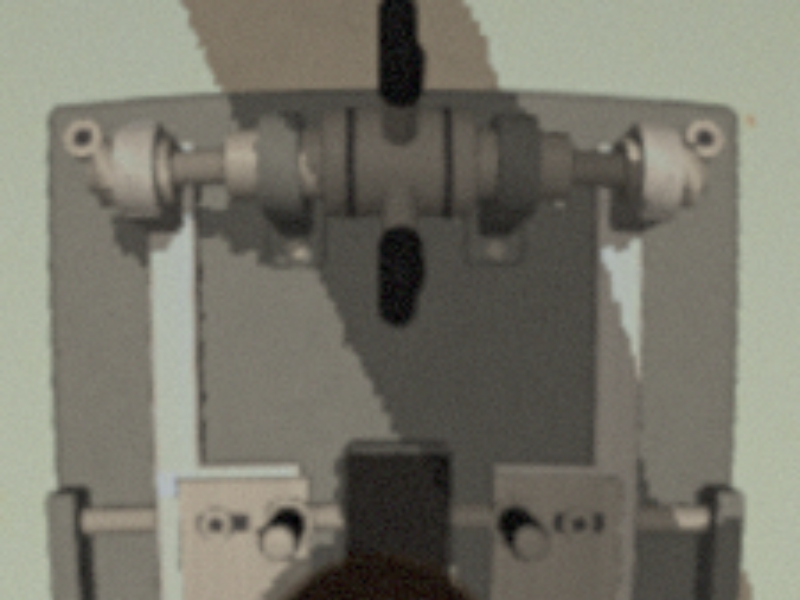

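View pics/z_w5b.png

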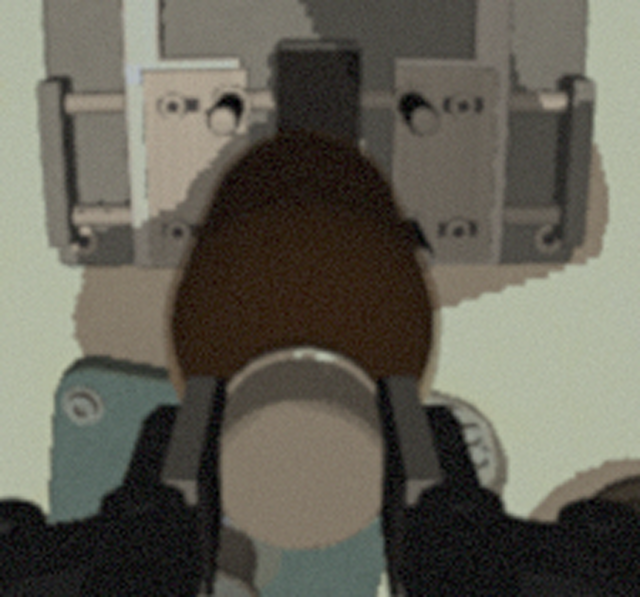

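View pics/z_t5.png

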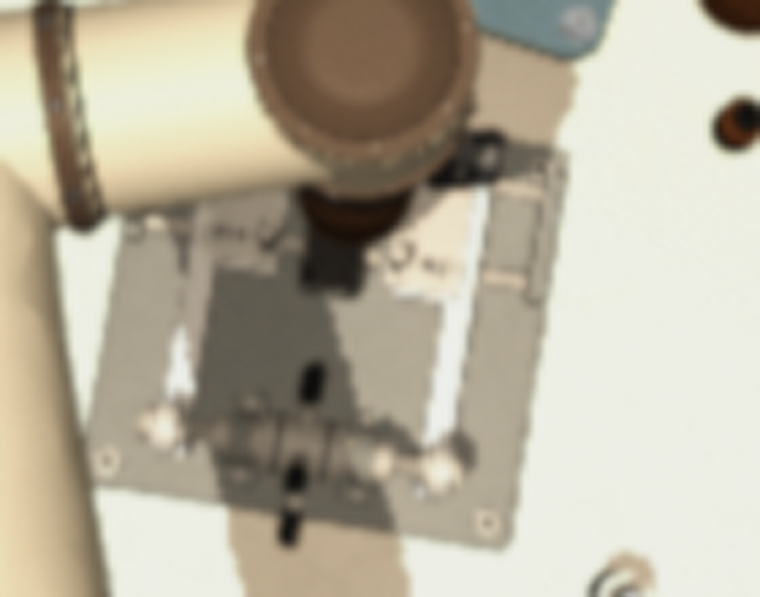

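View pics/z_s5b.png

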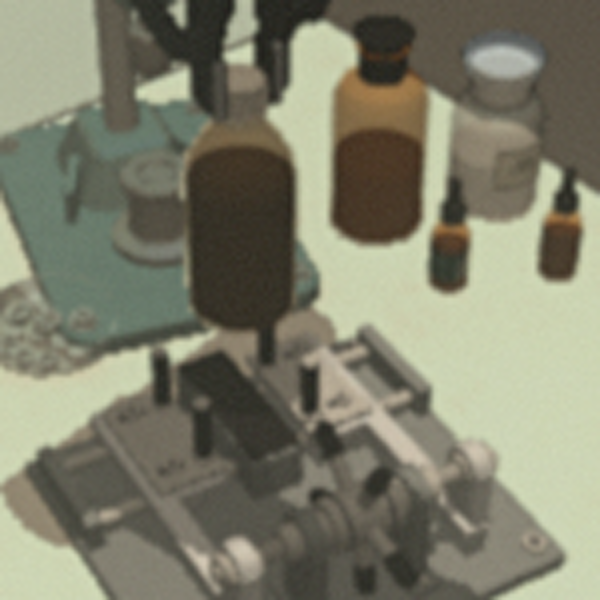

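Run:
```python
from h import *
d=load('wrist5')
A=lambda u,v:(u/3.556+220,v/3.557)
def pl(n,u,v,z): X=plane(d,*A(u,v),z,True);print(n,X.round(1));return X
a=pl('pad nearL',348,447,50);b=pl('pad nearR',452,447,50)
cx=np.array([.990,-.139,0]);print('pad ctr',(a+b)/2+50*cx, 'len',np.linalg.norm(a-b), 'yaw',np.degrees(np.arctan2(*(b-a)[[0,1]])))
l=pl('baseL',52,115,14);r=pl('baseR',738,113,14);print(np.linalg.norm(l-r),(l+r)/2+180*cx, np.degrees(np.arctan2((r-l)[0],(r-l)[1])))
p=pl('pegL top',280,540,89);q=pl('pegR top',530,540,89);print((p+q)/2+27*cx, np.linalg.norm(p-q))
s=load('scene5')
for n,u,v in [('foot low',243,330),('body left',186,250),('body right',298,250)]: pass
B=lambda u,v:(u/4+250,v/4+110)
# axis of body in scene at two levels
for X in [(587,-48,155+0),]: pass
print('proj axis top/bot for tcp axis', [ (np.array(proj(s,(586.6,-51.2,z)))-[250,110])*4 for z in (281,126)])
print('pad centre',(np.array(proj(s,(587,-48,50)))-[250,110])*4)
```

```text
pad nearL [534.7 -53.1  50. ]
pad nearR [539.2 -20.   50. ]
pad ctr [586.47733513 -43.47274642  50.        ] len 33.38807498259731 yaw 7.790965087924948
baseL [ 398.3 -141.7   14. ]
baseR [430.1 102.2  14. ]
245.96823322217088 [592.40310544 -44.75694944  14.        ] 7.4326567982705996
pegL top [555.8 -75.1  89. ]
pegR top [565.7  -3.   89. ]
[587.46698462 -42.80026082  89.        ] 72.84501196677358
proj axis top/bot for tcp axis [array([236.13422736,  74.76151062]), array([240.99931061, 300.59772483])]
pad centre [238.54366969 397.2277176 ]
```

The wrist camera agrees with the TCP (cap centre seen at (326,277), as predicted) and puts the pad centre at about (587,−44). The scene and top cameras are biased about 3 mm in y. I'll correct for that and lower the bottle partway.

```bash
python3 -c "
from h import *
go((587,-44.2,220))"
```

```text
pos [586.1 -52.5 288.2] yang 81.99 tool shift m [0.0003 0.0084 0.0682] tilt [-4.e-04 -1.e-04 -1.e+00] clk 7.675
```

Emit:
drive_tool --plan '[[[0,0.004,0],0],[[0,0.0036,0],0],[[0,0,0],0],[[0,0,0.008],0],[[0,0,0.014],0],[[0,0,0.016],0],[[0,0,0.012],0],[[0,0,0.008],0],[[0,0,0.004],0],[[0,0,0],0]]'

```text
clock: 8.93
position: [587.3, -45.0, 226.3]
ee_rot: [0.07, 0.998, -0.0, -0.0]
contact_force: [0.8, 0.1, -2.5]
gripper_width: 26.9
```

```bash
python3 -c "
from h import *
d=snap('wrist','wrist6');go((587,-44.2,212))
snap('scene','scene6')
cv2.imwrite('pics/z_s6.png',cv2.resize(cv2.imread('pics/scene6.png')[110:260,250:400],(600,600),interpolation=2))
cv2.imwrite('pics/z_w6.png',cv2.resize(cv2.imread('pics/wrist6.png')[0:300,175:475],(600,600),interpolation=2))"
```

```text
pos [587.5 -45.  226.6] yang 82.0 tool shift m [0.0006 0.0007 0.0146] tilt [ 7.e-04 -1.e-04 -1.e+00] clk 8.975
```

View pics/z_s6.png

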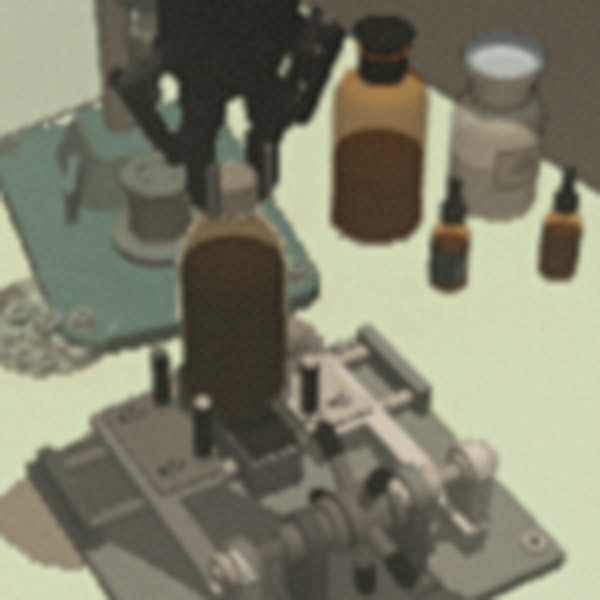

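View pics/z_w6.png

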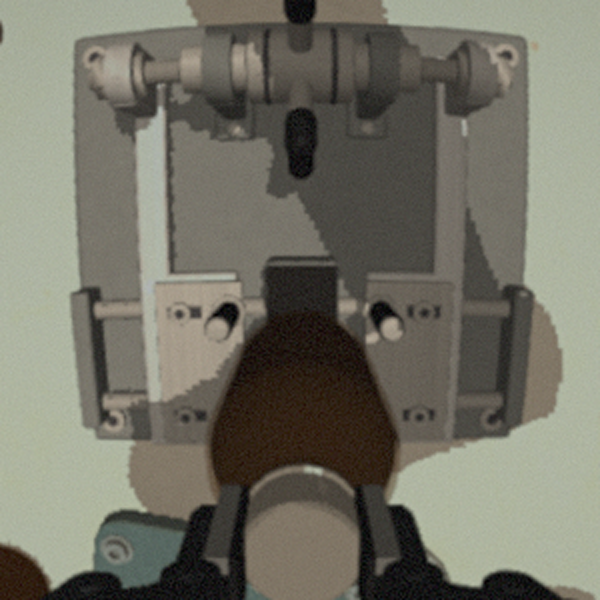

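Bottle, pad and pegs line up (bottle mid 303, pad 301, pegs mid 304). I'll lower it the last stretch.

Emit:
drive_tool --plan '[[[0,0,0.004],0],[[0,0,0.004],0],[[0,0,0.003],0],[[0,0,0.001],0],[[0,0,0],0]]'

```text
clock: 9.65
position: [587.3, -45.0, 214.2]
ee_rot: [0.07, 0.998, -0.0, -0.0]
contact_force: [-0.5, 0.1, -2.0]
gripper_width: 26.8
```

Emit:
drive_tool --plan '[[[0,0,0.001],0],[[0,0,0],0]]'

```text
clock: 9.9
position: [587.2, -45.0, 213.3]
ee_rot: [0.07, 0.998, 0.0, -0.0]
contact_force: [-0.7, -0.5, -2.7]
gripper_width: 26.8
```

Emit:
drive_tool --plan '[[[0,0,0.001],0],[[0,0,0],0]]'

```text
clock: 10.15
position: [587.2, -45.0, 212.2]
ee_rot: [0.07, 0.998, 0.0, -0.0]
contact_force: [0.7, -0.3, -2.8]
gripper_width: 26.9
```

Emit:
drive_tool --plan '[[[0,0,0.001],0],[[0,0,0],0]]'

```text
clock: 10.4
position: [587.6, -45.0, 212.1]
ee_rot: [0.07, 0.998, -0.0, 0.001]
contact_force: [0.0, 0.7, 0.6]
gripper_width: 26.8
```

Emit:
drive_tool --plan '[[[0,0,0.0005],0],[[0,0,0],0]]'

```text
clock: 10.65
position: [587.8, -45.1, 212.0]
ee_rot: [0.07, 0.998, -0.0, 0.001]
contact_force: [-2.2, 0.3, 5.2]
gripper_width: 27.0
```

Contact: the pad now carries the bottle. I'll release and rise.

Emit:
drive_tool --plan '[[[0,0,0],0],[[0,0,0],0],[[0,0,0],0],[[0,0,0],0]]' --fingers -0.4

```text
clock: 11.15
position: [587.3, -45.0, 210.6]
ee_rot: [0.07, 0.998, -0.0, -0.0]
contact_force: [0.3, 0.5, -0.1]
gripper_width: 59.5
```

Emit:
drive_tool --plan '[[[0,0,-0.01],0],[[0,0,-0.02],0],[[0,0,-0.025],0],[[0,0,-0.02],0],[[0,0,-0.01],0],[[0,0,0],0]]'

```text
clock: 11.9
position: [587.4, -45.0, 296.6]
ee_rot: [0.07, 0.998, 0.0, 0.001]
contact_force: [0.7, -0.4, -0.6]
gripper_width: 60.0
```

```bash
python3 -c "
from h import *
d=snap('wrist','wrist7');go((447,-25,250))
snap('scene','scene7')
cv2.imwrite('pics/z_s7.png',cv2.resize(cv2.imread('pics/scene7.png')[110:260,250:400],(600,600),interpolation=2))
cv2.imwrite('pics/z_w7.png',cv2.resize(cv2.imread('pics/wrist7.png')[0:300,175:475],(600,600),interpolation=2))"
```

```text
pos [587.1 -44.9 295.6] yang 81.98 tool shift m [0.1415 0.0002 0.0456] tilt [-3.e-04  4.e-04 -1.e+00] clk 11.95
```

View pics/z_s7.png

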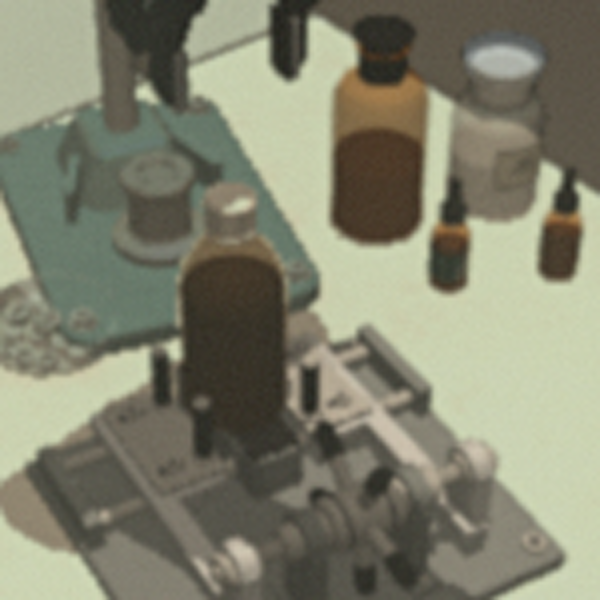

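View pics/z_w7.png

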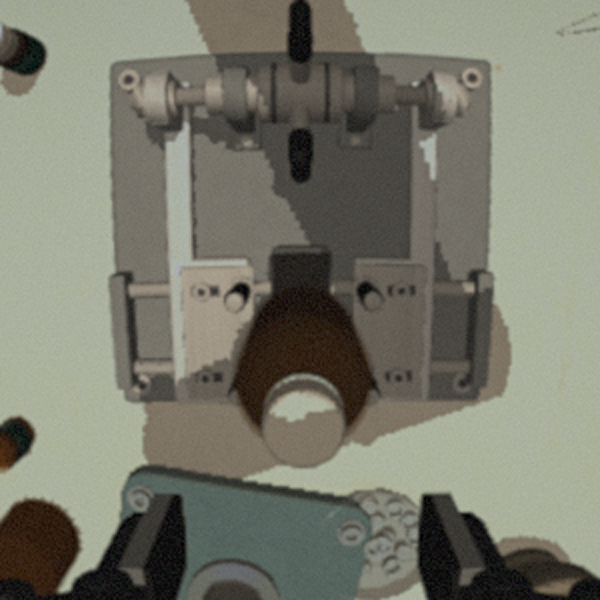

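The bottle stands upright and free on the pad. Now I'll find the spoke angles by intersecting rays with the spokes' plane.

Run:
```python
from h import *
yaw=np.radians(-7.7);cx=np.array([np.cos(yaw),np.sin(yaw),0]);cy=np.array([-np.sin(yaw),np.cos(yaw),0])
pad=np.array([587,-44.3,0]);hub=pad-140*cx+[0,0,76];print(hub)
def onp(d,u,v,fish,off=np.zeros(3)):
    o,r=ray(d,u,v,fish);o=o+off;k=(hub-o)@cy/(r@cy);X=o+k*r;w=X-hub;return (w@cx).round(1),w[2].round(1)
s=load('scene7');off=np.array([0,3.2,0])
for n,u,v in [('a',325,428),('b',383,470),('c',365,590),('bbase',362,515)]:
    print(n,onp(s,u/4+250,v/4+110,False,off))
for ph in (0,-10,-20,-30,-36,-45,-54,-60,36,24):
  for k in (0,): 
    p=np.radians(ph);X=hub+56*(-np.sin(p)*cx+np.cos(p)*np.array([0,0,1]))
    print(ph,(np.array(proj(s,X-off))-[250,110])*4, 'wr',(np.array(proj(load('wrist7'),X,True))-[175,0])*2)
```

```text
[448.26235204 -25.54193404  76.        ]
a (np.float64(37.9), np.float64(31.3))
b (np.float64(-20.7), np.float64(48.4))
c (np.float64(-9.1), np.float64(-58.9))
bbase (np.float64(-2.7), np.float64(-2.3))
0 [362.60177385 436.48705254] wr [299.49818087  68.51763408]
-10 [352.91009439 426.88473631] wr [299.61709493  89.4079559 ]
-20 [343.57878105 419.99415922] wr [299.74005664 110.32771375]
-30 [334.90239858 415.97231213] wr [299.86087846 130.23856085]
-36 [330.11982671 414.96162975] wr [299.92991411 141.30712314]
-45 [323.66744697 415.40303971] wr [300.025769   156.23424473]
-54 [318.20094678 418.12671936] wr [300.10980475 168.7706989 ]
-60 [315.15829108 421.15183816] wr [300.15819867 175.65551254]
36 [395.4044629  488.38091152] wr [299.18484483   8.13678042]
24 [385.37803236 468.78723307] wr [299.2628243   24.43781159]
```

```bash
python3 - <<'E'
from h import *
yaw=np.radians(-7.7);cx=np.array([np.cos(yaw),np.sin(yaw),0])
hub=np.array([448.3,-25.5,76.])
t=load('top5');off=np.array([0,3.2,0]);w=load('wrist7');w5=load('wrist5')
f=lambda d,X,fi:np.array(proj(d,X,fi))
P=lambda p,r:hub+r*(-np.sin(p)*cx+np.cos(p)*np.array([0,0,1]))
print('hub top',(f(t,hub-off,False)-[260,150])*5.43,'hub w5',(f(w5,hub,True)-[220,0])*3.556,'hub front/back edge')
for ph in (-44,-50,-56,-62,16,22,28,88,94,100):
  print(ph,[((f(t,P(np.radians(ph),r)-off,False)-[260,150])*5.43).round(0).tolist() for r in(36,56)],[((f(w5,P(np.radians(ph),r),True)-[220,0])*3.556).round(0).tolist() for r in(36,56)])
E
python3 - <<'E'
import cv2
a=cv2.imread('pics/top5.png')[210:255,295:345];cv2.imwrite('pics/z_t5b.png',cv2.resize(a,(660,594),interpolation=2))
E
```

```text
hub top [302.05401059 446.01017879] hub w5 [397.59601452 157.22941318] hub front/back edge
-44 [[309.0, 400.0], [313.0, 373.0]] [[400.0, 229.0], [401.0, 275.0]]
-50 [[310.0, 395.0], [314.0, 366.0]] [[400.0, 239.0], [401.0, 291.0]]
-56 [[310.0, 391.0], [315.0, 360.0]] [[400.0, 248.0], [401.0, 305.0]]
-62 [[311.0, 388.0], [316.0, 355.0]] [[399.0, 256.0], [400.0, 317.0]]
16 [[298.0, 464.0], [296.0, 474.0]] [[400.0, 99.0], [401.0, 61.0]]
22 [[297.0, 470.0], [294.0, 484.0]] [[400.0, 87.0], [401.0, 42.0]]
28 [[296.0, 477.0], [293.0, 494.0]] [[400.0, 77.0], [401.0, 26.0]]
88 [[291.0, 511.0], [286.0, 547.0]] [[397.0, 42.0], [396.0, -19.0]]
94 [[292.0, 511.0], [286.0, 547.0]] [[397.0, 46.0], [396.0, -12.0]]
100 [[292.0, 510.0], [286.0, 545.0]] [[396.0, 51.0], [396.0, -4.0]]
```

View pics/z_t5b.png

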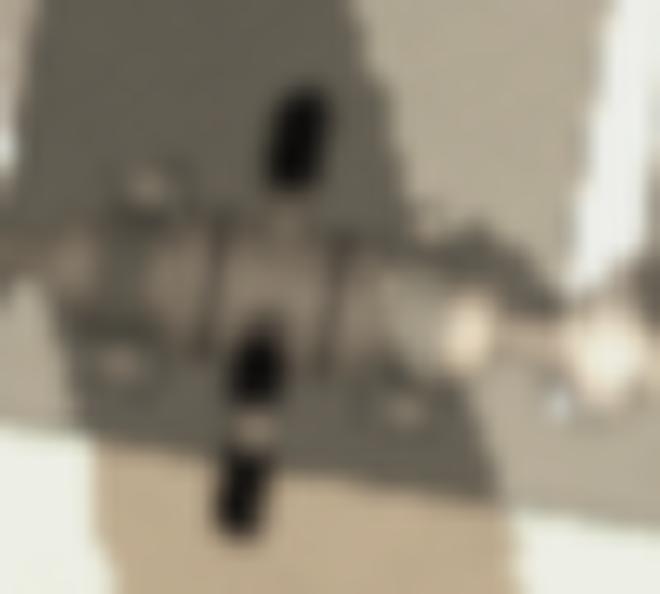

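Spokes sit at about +20° and −52° from the top (positive towards −x). Moving over the turnbuckle with the fingers shut.

```bash
cat >> h.py <<'E'
YAW=np.radians(-7.7);CX=np.array([np.cos(YAW),np.sin(YAW),0]);CY=np.array([-np.sin(YAW),np.cos(YAW),0]);HUB=np.array([448.3,-25.5,76.])
def st(n=1):
    s=arm.read_state();w=s['position']-HUB;F=s['contact_force']
    xf=w@CX-11;zt=w[2]-25;print('face x %.1f y %.1f tip z %.1f  Fx %.1f Fy %.1f Fz %.1f  clk %.2f'%(xf,w@CY,zt,F@CX,F@CY,F[2],s['clock']))
E
python3 -c "
from h import *
go((459.2,-27,215))"
```

```text
pos [586.8 -45.  295. ] yang 81.98 tool shift m [ 0.1288 -0.      0.0802] tilt [-1.4e-03  2.0e-04 -1.0e+00] clk 12.0
```

Emit:
drive_tool --plan '[[[0.008,0,0],0],[[0.018,0,0],0],[[0.025,0,0],0],[[0.026,0,0],0],[[0.025,0,0.01],0],[[0.016,0,0.015],0],[[0.008,0,0.02],0],[[0.003,0,0.02],0],[[0,0,0.012],0],[[0,0,0.003],0],[[0,0,0],0]]' --fingers 1

```text
clock: 13.38
position: [459.9, -27.0, 216.0]
ee_rot: [0.07, 0.998, -0.0, 0.0]
contact_force: [1.1, -0.5, 0.0]
gripper_width: 0.2
```

```bash
python3 -c "
from h import *
st()
d=snap('wrist','wrist8');snap('scene','scene8')
for p in range(3): st()
cv2.imwrite('pics/z_s8.png',cv2.resize(cv2.imread('pics/scene8.png')[110:260,250:400],(600,600),interpolation=2))
cv2.imwrite('pics/z_w8.png',cv2.resize(cv2.imread('pics/wrist8.png')[100:400,175:475],(600,600),interpolation=2))"
```

```text
face x 0.7 y 0.0 tip z 115.0  Fx 1.1 Fy -0.3 Fz 0.0  clk 13.38
face x 0.9 y 0.1 tip z 115.4  Fx -0.5 Fy 0.3 Fz -0.1  clk 13.47
face x 0.9 y 0.1 tip z 115.4  Fx -0.5 Fy 0.3 Fz -0.1  clk 13.47
face x 0.9 y 0.1 tip z 115.4  Fx -0.5 Fy 0.3 Fz -0.1  clk 13.47
```

View pics/z_s8.png

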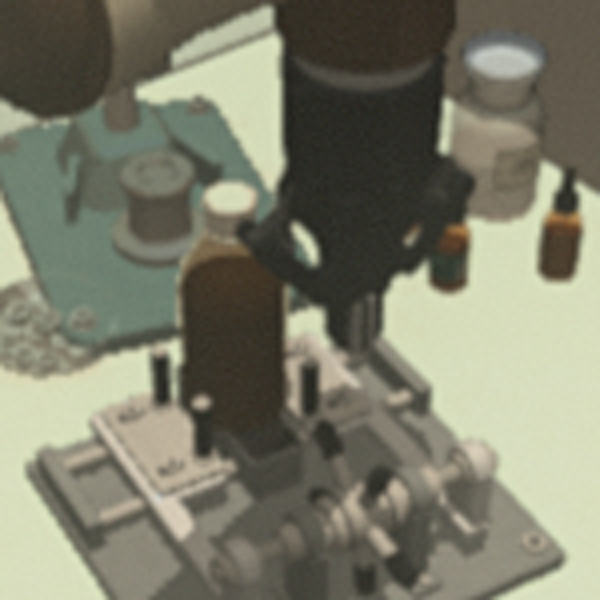

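View pics/z_w8.png

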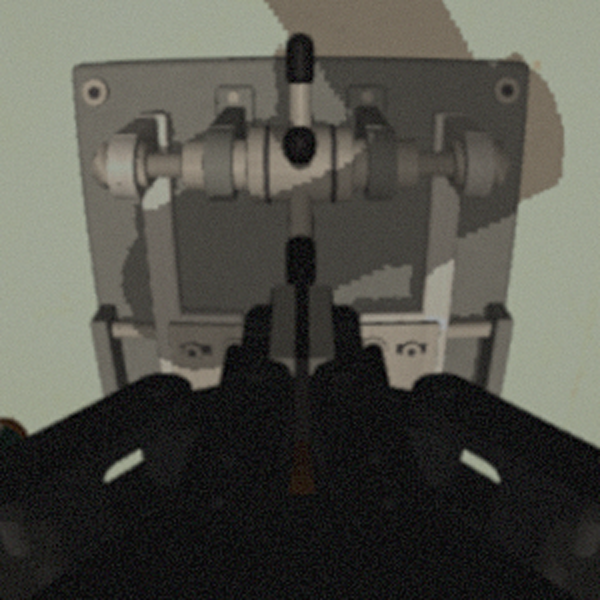

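The wrist view from here shows the top spoke nearly end-on at (325,172), the forward spoke tip at (325,118) and the back spoke at (325,230). Shut fingers line up with the spokes.

Run:
```python
from h import *
d=load('wrist8')
print('cam',(-d['R'].T@d['t']-HUB)@CX)
for ph in range(4,36,4):
  p=np.radians(ph)
  o=[]
  for q,r in((0,49.8),(72,56),(-72,36),(-72,50)):
    a=p+np.radians(q);X=HUB+r*(-np.sin(a)*CX+np.cos(a)*np.array([0,0,1]));u,v=proj(d,X,True);o.append((round((u-175)*2),round((v-100)*2)))
  print(ph,o)
```

```text
cam -67.48233217196643
4 [(299, 187), (299, 35), (300, 245), (300, 278)]
8 [(299, 177), (299, 33), (300, 245), (300, 278)]
12 [(299, 168), (299, 31), (300, 244), (300, 278)]
16 [(299, 158), (299, 30), (300, 243), (300, 277)]
20 [(299, 148), (299, 29), (300, 242), (300, 275)]
24 [(299, 138), (299, 30), (300, 240), (300, 273)]
28 [(299, 128), (299, 30), (300, 238), (300, 270)]
32 [(299, 119), (299, 32), (300, 235), (300, 266)]
```

Emit:
drive_tool --plan '[[[0,0,0.008],0],[[0,0,0.014],0],[[0,0,0.016],0],[[0,0,0.014],0],[[0,0,0.01],0],[[0,0,0.007],0],[[0,0,0.004],0],[[0,0,0],0]]'

```text
clock: 14.48
position: [459.6, -27.0, 142.8]
ee_rot: [0.07, 0.998, -0.0, -0.0]
contact_force: [0.3, 0.0, 0.1]
gripper_width: -0.0
```

```bash
python3 -c "
from h import *
st();d=snap('scene','scene9');st()
cv2.imwrite('pics/z_s9.png',cv2.resize(cv2.imread('pics/scene9.png')[130:280,250:400],(600,600),interpolation=2))"
```

```text
face x 0.4 y 0.0 tip z 41.8  Fx 0.3 Fy 0.0 Fz 0.1  clk 14.47
face x 0.6 y 0.1 tip z 42.0  Fx 0.0 Fy 0.4 Fz 0.3  clk 14.53
```

View pics/z_s9.png

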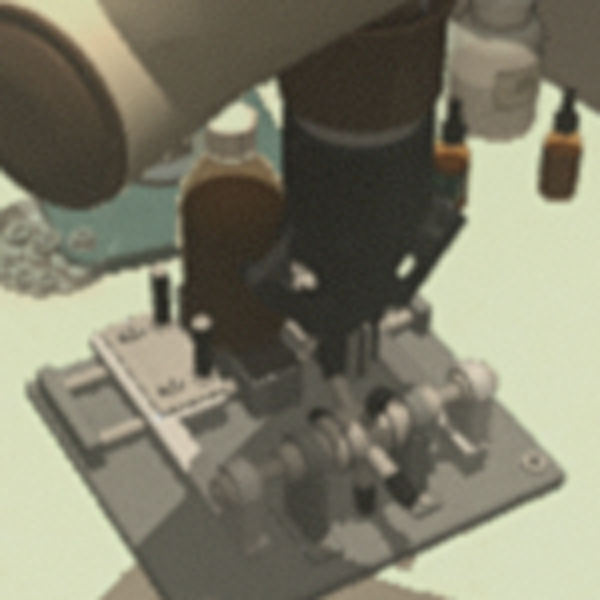

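Emit:
drive_tool --plan '[[[0.003,0,0],0],[[0.003,0,0],0],[[0.002,0,0],0],[[0.002,0,0],0],[[0.002,0,0.0005],0],[[0.002,0,0.0005],0]]'

```text
clock: 15.28
position: [447.2, -24.9, 142.5]
ee_rot: [0.069, 0.998, 0.0, 0.002]
contact_force: [4.2, -2.0, 0.4]
gripper_width: 0.2
```

```bash
python3 -c "
from h import *
st()"
```

```text
face x -12.2 y 0.5 tip z 41.5  Fx 4.4 Fy -1.4 Fz 0.4  clk 15.28
```

Contact. Continuing the sweep along the arc.

Emit:
drive_tool --plan '[[[0.002,0,0.0007],0],[[0.002,0,0.0008],0],[[0.002,0,0.001],0],[[0.002,0,0.001],0]]'

```text
clock: 15.78
position: [440.1, -23.7, 139.7]
ee_rot: [0.069, 0.998, 0.0, 0.003]
contact_force: [4.1, -3.0, 3.8]
gripper_width: -0.2
```

Emit:
drive_tool --plan '[[[0.002,0,0.0012],0],[[0.002,0,0.0012],0],[[0.002,0,0.0014],0],[[0.002,0,0.0014],0]]'

```text
clock: 16.27
position: [430.1, -22.6, 133.1]
ee_rot: [0.07, 0.998, 0.0, 0.001]
contact_force: [5.2, -0.9, 2.4]
gripper_width: -0.3
```

```bash
python3 -c "
from h import *
st();d=snap('wrist','wrist10')
cv2.imwrite('pics/z_w10.png',cv2.resize(cv2.imread('pics/wrist10.png')[100:400,175:475],(600,600),interpolation=2))"
```

```text
face x -29.4 y 0.5 tip z 32.1  Fx 5.2 Fy -0.2 Fz 2.4  clk 16.27
```

View pics/z_w10.png

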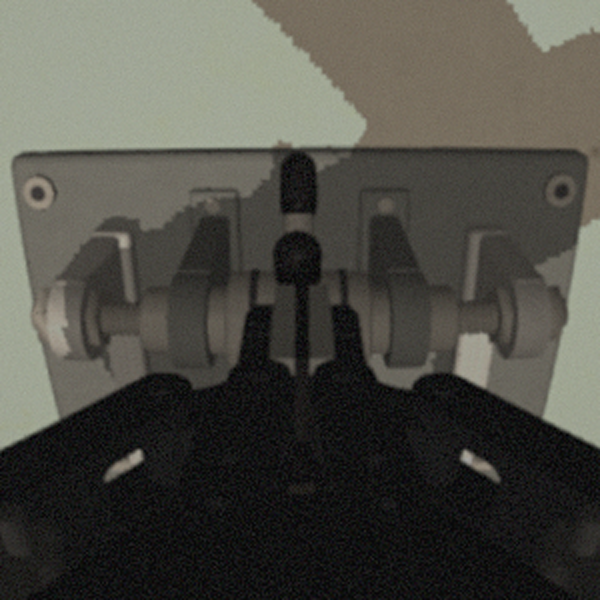

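Clean: torque from force ≈0.24 N·m and the spoke is at ~50°. I'll lift over to the next spoke (now at ~−21°).

Emit:
drive_tool --plan '[[[-0.003,0,-0.002],0],[[0,0,-0.012],0],[[0,0,-0.014],0],[[-0.01,0,-0.01],0],[[-0.02,0,0],0],[[-0.02,0,0],0],[[-0.01,0,0],0],[[0,0,0.008],0],[[0,0,0.012],0],[[0,0,0.01],0],[[0,0,0.002],0],[[0,0,0],0]]'

```text
clock: 17.82
position: [492.1, -31.6, 139.0]
ee_rot: [0.07, 0.998, -0.0, -0.0]
contact_force: [-0.3, -0.1, 0.6]
gripper_width: 0.0
```

```bash
python3 -c "
from h import *
st();d=snap('wrist','wrist11');st()
for ph in (-16,-20,-24,-28):
  o=[]
  for q,r in((0,49.8),(72,49.8),(72,36)):
    a=np.radians(ph+q);X=HUB+r*(-np.sin(a)*CX+np.cos(a)*np.array([0,0,1]));u,v=proj(d,X,True);o.append((round((u-175)*2),round((v-100)*2)))
  print(ph,o)
cv2.imwrite('pics/z_w11.png',cv2.resize(cv2.imread('pics/wrist11.png')[100:400,175:475],(600,600),interpolation=2))"
```

```text
face x 33.2 y -0.2 tip z 38.0  Fx -0.3 Fy -0.2 Fz 0.6  clk 17.82
face x 33.4 y -0.1 tip z 38.3  Fx 0.0 Fy -0.1 Fz 0.1  clk 17.88
-16 [(299, 220), (298, -24), (298, 22)]
-20 [(299, 232), (298, -16), (298, 28)]
-24 [(299, 243), (298, -7), (298, 34)]
-28 [(299, 253), (298, 3), (298, 42)]
```

View pics/z_w11.png

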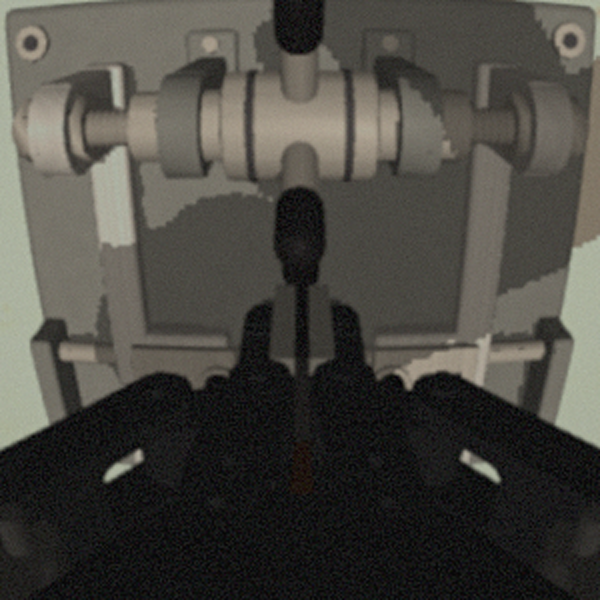

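Emit:
drive_tool --plan '[[[0.004,0,0],0],[[0.004,0,0],0],[[0.002,0,0],0],[[0.002,0,0],0],[[0.003,0,0],0],[[0.003,0,0],0],[[0.003,0,0],0],[[0.003,0,0],0],[[0.003,0,0],0],[[0.003,0,0],0],[[0.003,0,0],0],[[0.003,0,0],0]]'

```text
clock: 19.38
position: [460.0, -26.1, 141.2]
ee_rot: [0.069, 0.998, 0.001, 0.004]
contact_force: [5.8, -1.2, 2.8]
gripper_width: -0.0
```

```bash
cat >> h.py <<'E'
def tq():
    s=arm.read_state();w=s['position']-HUB;F=s['contact_force'];xf=w@CX-11;zt=w[2]-25
    c=np.hypot(xf,zt);ph=np.degrees(np.arctan2(-xf,zt)+np.arcsin(6.2/c))
    print('face x %.1f tipz %.1f phi %.1f F %.1f torque %.3f clk %.2f'%(xf,zt,ph,np.hypot(F@CX,F[2]),(zt*(F@CX)-xf*F[2])/1000,s['clock']))
E
python3 -c "
from h import *
st();tq()"
```

```text
face x 0.7 y 1.0 tip z 40.2  Fx 5.9 Fy -0.5 Fz 2.8  clk 19.38
face x 0.7 tipz 40.2 phi 7.9 F 6.6 torque 0.236 clk 19.38
```

Emit:
drive_tool --plan '[[[0.003,0,0],0],[[0.003,0,0],0],[[0.003,0,0.0005],0],[[0.003,0,0.0007],0],[[0.003,0,0.0012],0],[[0.002,0,0.001],0]]'

```text
clock: 20.12
position: [442.3, -23.7, 137.4]
ee_rot: [0.069, 0.998, 0.001, 0.003]
contact_force: [4.2, -0.7, 5.3]
gripper_width: 0.2
```

```bash
python3 -c "
from h import *
tq()"
```

```text
face x -17.2 tipz 36.4 phi 34.1 F 6.8 torque 0.245 clk 20.12
```

Emit:
drive_tool --plan '[[[0.002,0,0.0012],0],[[0.002,0,0.0013],0],[[0.002,0,0.0015],0]]'

```text
clock: 20.5
position: [435.2, -22.9, 132.8]
ee_rot: [0.069, 0.998, 0.0, 0.002]
contact_force: [2.7, 0.3, 6.4]
gripper_width: 0.1
```

```bash
python3 -c "
from h import *
tq()"
```

```text
face x -24.3 tipz 31.8 phi 46.3 F 6.9 torque 0.240 clk 20.50
```

Emit:
drive_tool --plan '[[[0.002,0,0.0015],0],[[0.002,0,0.0017],0],[[0.0015,0,0.0015],0]]'

```text
clock: 20.88
position: [429.5, -22.2, 128.0]
ee_rot: [0.07, 0.998, 0.0, 0.002]
contact_force: [2.5, 0.2, 5.8]
gripper_width: -0.1
```

```bash
python3 -c "
from h import *
tq();d=snap('scene','scene12');d=snap('wrist','wrist12')
cv2.imwrite('pics/z_s12.png',cv2.resize(cv2.imread('pics/scene12.png')[130:280,250:400],(600,600),interpolation=2))"
```

```text
face x -30.0 tipz 27.0 phi 56.9 F 6.3 torque 0.242 clk 20.88
```

View pics/z_s12.png

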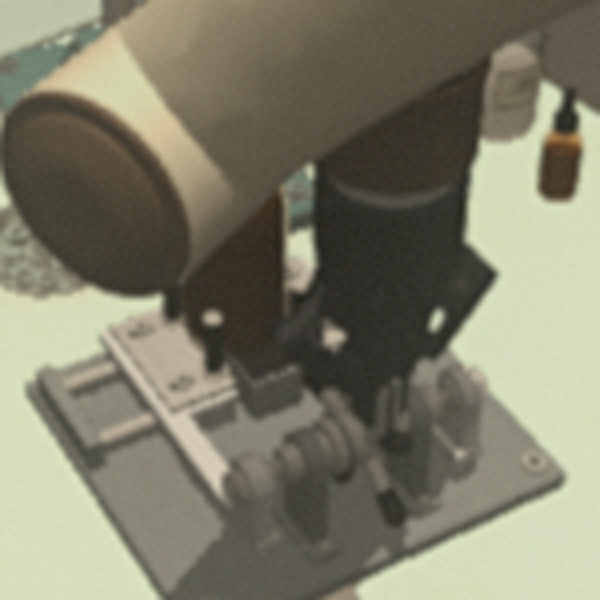

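The left jaw has moved in (near peg 203→213 px). Changing to the next spoke, now at ~−15°.

Emit:
drive_tool --plan '[[[-0.002,0,-0.002],0],[[0,0,-0.013],0],[[0,0,-0.015],0],[[-0.008,0,-0.012],0],[[-0.02,0,0],0],[[-0.02,0,0],0],[[-0.009,0,0],0],[[0,0,0.008],0],[[0,0,0.012],0],[[0,0,0.01],0],[[0,0,0.001],0],[[0,0,0],0]]'

```text
clock: 22.48
position: [486.7, -30.8, 138.0]
ee_rot: [0.07, 0.998, -0.0, -0.0]
contact_force: [-0.9, 0.4, 0.8]
gripper_width: 0.1
```

```bash
python3 -c "
from h import *
st();d=snap('wrist','wrist13')
for ph in (-8,-12,-16,-20):
  o=[]
  for q,r in((0,49.8),(0,36)):
    a=np.radians(ph+q);X=HUB+r*(-np.sin(a)*CX+np.cos(a)*np.array([0,0,1]));u,v=proj(d,X,True);o.append((round((u-175)*2),round((v-100)*2)))
  print(ph,o)
cv2.imwrite('pics/z_w13.png',cv2.resize(cv2.imread('pics/wrist13.png')[100:400,175:475],(600,600),interpolation=2))"
```

```text
face x 27.8 y -0.1 tip z 37.0  Fx -0.9 Fy 0.3 Fz 0.8  clk 22.48
-8 [(299, 218), (299, 192)]
-12 [(299, 232), (299, 201)]
-16 [(299, 244), (299, 209)]
-20 [(299, 255), (299, 217)]
```

View pics/z_w13.png

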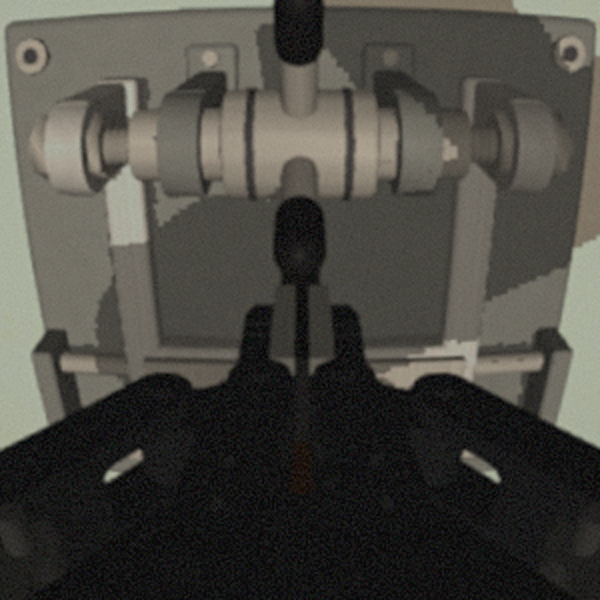

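Emit:
drive_tool --plan '[[[0.004,0,0],0],[[0.003,0,0],0],[[0.002,0,0],0],[[0.002,0,0],0],[[0.002,0,0],0],[[0.001,0,0],0]]'

```text
clock: 23.28
position: [476.1, -28.6, 139.9]
ee_rot: [0.069, 0.998, 0.0, 0.004]
contact_force: [5.4, -2.5, 2.7]
gripper_width: -0.1
```

```bash
cat >> h.py <<'E'
def tq():
    s=arm.read_state();w=s['position']-HUB;F=s['contact_force'];xf=w@CX-11;zt=w[2]-25
    if xf>6.2:
        p=-np.arcsin((xf-6.2)/49.8);xc,zc=xf,49.8*np.cos(p)
    else:
        c=np.hypot(xf,zt);p=np.arctan2(-xf,zt)+np.arcsin(6.2/c);xc,zc=xf,zt
    print('face x %.1f tipz %.1f y %.1f phi %.1f F %.1f torque %.3f clk %.2f'%(xf,zt,w@CY,np.degrees(p),np.hypot(F@CX,F[2]),(zc*(F@CX)-xc*F[2])/1000,s['clock']))
E
python3 -c "
from h import *
st();tq()"
```

```text
face x 17.0 y 0.7 tip z 38.9  Fx 5.7 Fy -1.8 Fz 2.7  clk 23.27
face x 17.0 tipz 38.9 y 0.7 phi -12.5 F 6.3 torque 0.229 clk 23.27
```

Emit:
drive_tool --plan '[[[0.0015,0,0],0],[[0.0015,0,0],0],[[0.0015,0,0],0]]'

```text
clock: 23.65
position: [471.7, -27.8, 139.9]
ee_rot: [0.069, 0.998, 0.001, 0.004]
contact_force: [5.2, -2.1, 1.6]
gripper_width: -0.3
```

```bash
python3 -c "
from h import *
tq()"
```

```text
face x 12.5 tipz 38.9 y 0.9 phi -7.3 F 5.7 torque 0.249 clk 23.65
```

Emit:
drive_tool --plan '[[[0.0015,0,0],0],[[0.0015,0,0],0]]'

```text
clock: 23.9
position: [468.8, -27.4, 139.9]
ee_rot: [0.069, 0.998, 0.001, 0.004]
contact_force: [7.0, -2.5, 3.0]
gripper_width: 0.0
```

```bash
python3 -c "
from h import *
tq()"
```

```text
face x 9.6 tipz 38.9 y 0.9 phi -3.9 F 7.8 torque 0.331 clk 23.90
```

Emit:
drive_tool --plan '[[[0.0015,0,0],0],[[0.0015,0,0],0]]'

```text
clock: 24.15
position: [465.9, -26.9, 140.0]
ee_rot: [0.069, 0.998, 0.001, 0.004]
contact_force: [6.1, -1.3, 3.3]
gripper_width: -0.3
```

```bash
python3 -c "
from h import *
tq()"
```

```text
face x 6.6 tipz 39.0 y 0.9 phi -0.5 F 7.0 torque 0.287 clk 24.15
```

```bash
cat >> h.py <<'E'
def tqa(n=5):
    ts=[]
    for i in range(n):
        arm.get_image('wrist');s=arm.read_state();w=s['position']-HUB;F=s['contact_force'];xf=w@CX-11;zt=w[2]-25
        if xf>6.2:
            p=-np.arcsin((xf-6.2)/49.8);xc,zc=xf,49.8*np.cos(p)
        else:
            c=np.hypot(xf,zt);p=np.arctan2(-xf,zt)+np.arcsin(6.2/c);xc,zc=xf,zt
        ts.append(((zc*(F@CX)-xc*F[2])/1000,F@CX,F[2],np.degrees(p),xf,zt))
    print('T,Fx,Fz,phi,xf,zt',np.mean(ts,0).round(3),'sd',np.std(ts,0)[0].round(3),s['clock'])
E
python3 -c "
from h import *
tqa()"
```

```text
T,Fx,Fz,phi,xf,zt [ 0.251  5.353  2.388 -0.229  6.399 38.891] sd 0.024 24.4
```

Emit:
drive_tool --plan '[[[0.001,0,0],0],[[0.001,0,0],0]]'

```text
clock: 24.65
position: [464.0, -26.7, 140.0]
ee_rot: [0.069, 0.998, 0.001, 0.004]
contact_force: [5.7, -1.4, 2.9]
gripper_width: 0.2
```

```bash
python3 -c "
from h import *
tq();tqa(3)"
```

```text
face x 4.8 tipz 39.0 y 0.9 phi 2.1 F 6.6 torque 0.215 clk 24.65
T,Fx,Fz,phi,xf,zt [ 0.198  5.441  3.028  2.336  4.614 39.009] sd 0.019 24.8
```

Emit:
drive_tool --plan '[[[0.0015,0,0],0],[[0.0015,0,0],0]]'

```text
clock: 25.05
position: [461.2, -26.3, 140.1]
ee_rot: [0.069, 0.998, 0.001, 0.004]
contact_force: [5.1, -1.4, 2.8]
gripper_width: -0.2
```

```bash
python3 -c "
from h import *
tqa(3)"
```

```text
T,Fx,Fz,phi,xf,zt [ 0.19   5.016  3.585  6.769  1.605 39.08 ] sd 0.023 25.2
```

Emit:
drive_tool --plan '[[[0.0015,0,0],0],[[0.0015,0,0.0002],0]]'

```text
clock: 25.45
position: [458.5, -25.8, 140.1]
ee_rot: [0.069, 0.998, 0.001, 0.005]
contact_force: [7.2, -2.4, 4.2]
gripper_width: -0.2
```

```bash
python3 -c "
from h import *
tqa(3)"
```

```text
T,Fx,Fz,phi,xf,zt [ 0.239  6.031  3.768 10.609 -1.006 39.045] sd 0.019 25.6
```

Emit:
drive_tool --plan '[[[0.0015,0,0.0003],0],[[0.0015,0,0.0004],0]]'

```text
clock: 25.85
position: [456.7, -25.5, 140.0]
ee_rot: [0.068, 0.998, 0.001, 0.006]
contact_force: [8.1, -4.7, 5.1]
gripper_width: 0.1
```

```bash
python3 -c "
from h import *
tqa(3)
snap('scene','scene14')
cv2.imwrite('pics/z_s14.png',cv2.resize(cv2.imread('pics/scene14.png')[130:280,250:400],(600,600),interpolation=2))"
```

```text
T,Fx,Fz,phi,xf,zt [ 0.343  8.469  4.688 13.186 -2.764 38.977] sd 0.021 26.0
```

View pics/z_s14.png

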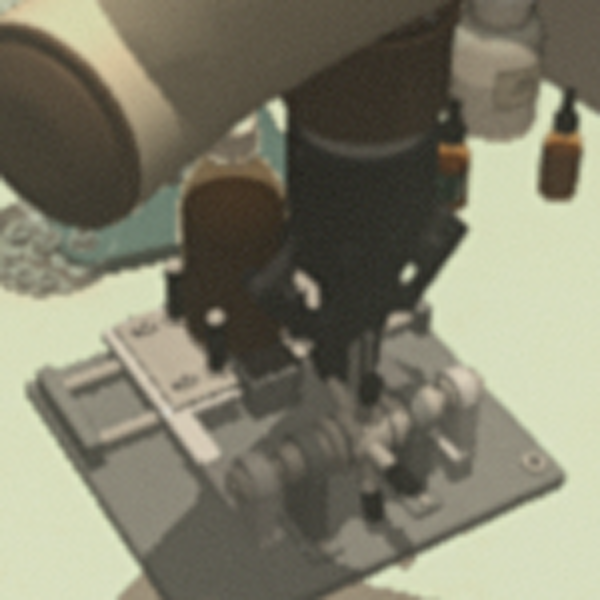

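Torque has risen to ~0.34 N·m, so the pegs are pressing. One more small nudge.

Emit:
drive_tool --plan '[[[0.0007,0,0.0002],0],[[0,0,0],0]]'

```text
clock: 26.3
position: [456.3, -25.4, 140.0]
ee_rot: [0.068, 0.998, 0.001, 0.007]
contact_force: [7.8, -3.5, 4.0]
gripper_width: -0.1
```

```bash
python3 -c "
from h import *
tqa(6)"
```

```text
T,Fx,Fz,phi,xf,zt [ 0.354  8.721  4.665 13.579 -3.029 38.95 ] sd 0.021 26.6
```

Emit:
drive_tool --plan '[[[0.0008,0,0.0002],0],[[0,0,0],0]]'

```text
clock: 26.85
position: [455.9, -25.3, 139.9]
ee_rot: [0.068, 0.998, 0.001, 0.007]
contact_force: [8.7, -5.5, 4.3]
gripper_width: -0.1
```

```bash
python3 -c "
from h import *
tqa(6);st()"
```

```text
T,Fx,Fz,phi,xf,zt [ 0.373  9.174  4.675 14.264 -3.496 38.916] sd 0.012 27.15
face x -3.5 y 1.2 tip z 38.9  Fx 9.7 Fy -3.9 Fz 5.0  clk 27.15
```

Torque 0.37 N·m (perhaps up to 0.43, since the contact may be a little higher than the tip corner), which is inside the firm band. Backing off and lifting clear.

Emit:
drive_tool --plan '[[[-0.001,0,0],0],[[-0.002,0,0],0],[[-0.003,0,0],0],[[-0.002,0,0],0],[[0,0,-0.008],0],[[0,0,-0.016],0],[[0,0,-0.024],0],[[0,0,-0.026],0],[[0,0,-0.026],0],[[0,0,-0.02],0],[[0,0,-0.01],0],[[0,0,0],0]]'

```text
clock: 28.65
position: [457.4, -26.8, 266.6]
ee_rot: [0.07, 0.998, 0.0, -0.0]
contact_force: [0.2, 0.7, -0.5]
gripper_width: 0.4
```

Emit:
drive_tool --plan '[[[0,-0.01,-0.01],0],[[0,-0.025,-0.01],0],[[0,-0.035,-0.01],0],[[0,-0.035,0],0],[[0,-0.025,0],0],[[0,-0.01,0],0],[[0,0,0],0]]'

```text
clock: 29.52
position: [438.2, -165.9, 296.4]
ee_rot: [0.071, 0.998, 0.0, -0.0]
contact_force: [-0.2, -0.3, 0.7]
gripper_width: 0.0
```

```bash
python3 -c "
from h import *
st();d=snap('wrist','wrist15');snap('scene','scene15');snap('top','top15')
cv2.imwrite('pics/z_s15.png',cv2.resize(cv2.imread('pics/scene15.png')[110:260,250:400],(600,600),interpolation=2))
cv2.imwrite('pics/z_t15.png',cv2.resize(cv2.imread('pics/top15.png')[130:290,250:450],(750,600),interpolation=2))"
```

```text
face x -2.2 y -140.5 tip z 195.4  Fx -0.1 Fy -0.3 Fz 0.7  clk 29.52
```

View pics/z_s15.png

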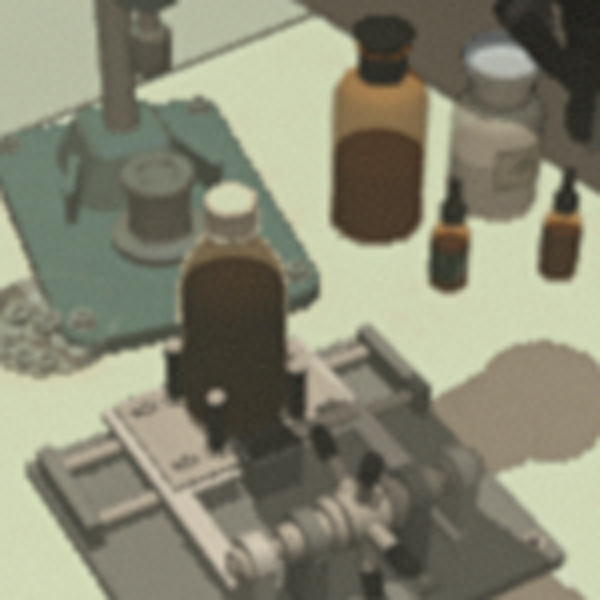

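View pics/wrist15.png

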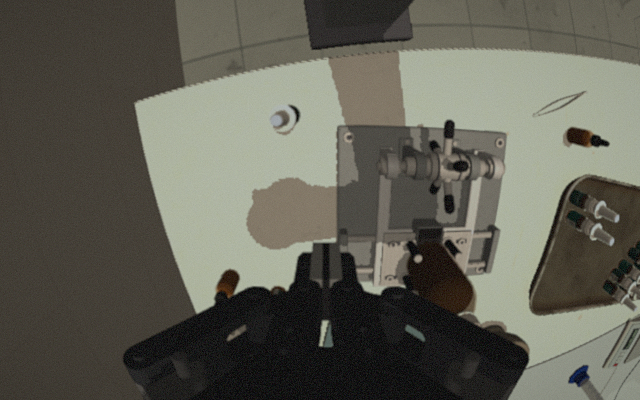

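View pics/z_t15.png

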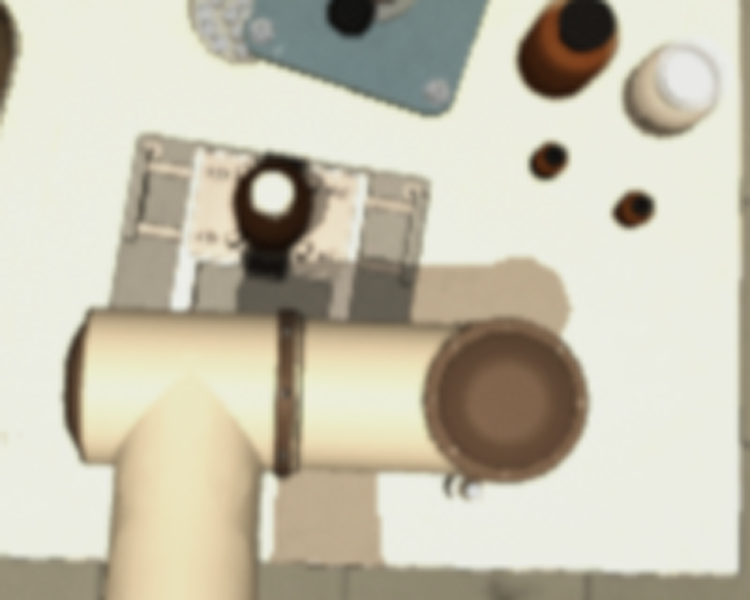

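```bash
python3 -c "
from h import *
a=load('scene7')['image'].astype(int);b=load('scene15')['image'].astype(int)
s=load('scene15')
for n in ('scene7','scene15'):
  im=load(n)['image'][150:172,298:318]; m=(im.min(2)>110).astype(np.uint8);k,l,q,c=cv2.connectedComponentsWithStats(m);i=1+q[1:,4].argmax();print(n,q[i],c[i]+[298,150])
print(arm.job_done())"
```

```text
scene7 [ 7  8 10  6 36] [309.44444444 160.66666667]
scene15 [  2   0  18  21 160] [309.84375 158.45   ]
the job is handed in; nothing more can be done
None
```

The bottle is clamped upright on the middle of the pad, the arm has let go and is clear, and the job is handed in. The interface gives no verdict.

**What I did**
- I gripped the bottle by its cap, carried it over, lowered it onto the pad until I felt contact, and released it.
- With the fingers shut, I turned the turnbuckle by three successive spokes, about 2.4 rad in all.
- I stopped when the measured torque had risen from a steady 0.24 to about 0.37 N·m. By the torque figures given, that is about 16 N per jaw.

**Last checks**
- The pictures show the bottle upright with the pegs against it, and none of the bystanders visible in them looks moved. Tweezers and `dropper_c` I checked by eye in the wrist picture only.
- The tool was free of contact, and the robot's clock read about 30 s.

**Checks that disagreed or proved weak**
- **Camera bias:** the scene and top cameras placed things about 3 mm off in y compared with the wrist camera. I followed the wrist camera, which agreed with the tool position.
- **Torque reading:** it read low (0.19–0.20) just before the pegs touched, because the contact point on the spoke was uncertain. The true final torque could be as high as about 0.43 N·m, still in the firm band.
- **Cap comparison:** my last automatic check of whether the cap had shifted was not usable, because the lighting changed the mask. I relied on the pictures for that instead.

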